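# Lay the second brick of the pot rest

### The arm

A 6-joint arm with a two-finger parallel gripper is mounted at the origin on the work surface. World frame = base frame: x ahead of the robot, y to its left, z up, the work surface at z = 0. Lengths are in mm, angles in rad, forces in N, time in s.
With the tool pointing down it reaches from about 275 to 1000 mm from the base axis. Payload 8.4 kg.
Tool frame: the origin (TCP) lies between the finger pads; the fingertips stand r.nose_length ahead of it and the grasp point (between the pads) lies 8 mm behind it (r.nose_length is the distance from the TCP to the fingertips, in mm); y points along the fingers, x is the direction in which the jaws open and shut, and the axes are right-handed (so a half turn about y gives the same grasp; the last joint's range is limited). The gripper opens to 85 mm and grips with 20 to 120 N. Pads are 22 mm wide; open, the fingers measure 114 mm over their backs; the gripper's body (76 mm by 85 mm) begins 54 mm behind the grasp point. The pads swing forward as they close: fully open they stand 13 mm farther back than shut.
Start: joints at [-1.199, 0.353, 1.633, -0, 1.155, -0.002], TCP at [228.221, -581.845, 242.281] pointing down, gripper open.
Joint ranges: [-2.63, 2.63], [-0.92, 2.1], [0.06, 2.66], [-1.3, 4.44], [0, 2.69], [-3.02, 3.02]. Speed limits (rad/s): [2.22, 2.22, 2.79, 3.14, 3.14, 3.14].

### API

Orientations are given as [roll, pitch, yaw] about the fixed x, y, z axes, in that order (R = Rz(yaw) Ry(pitch) Rx(roll)).
In Python, from rig import r, cams, order gives the robot as it stands. The module is installed in compiled form; this text tells all that it offers.
- The arm moves only by the shell command python3 -m crank 'ROWS' [FORCE]. ROWS is JSON, a list of rows, each a list of 7 numbers: the turn, a rotation vector about the tool's x, y, z in degrees, then the shift along the tool's x, y, z in cm, then the opening, from -1 (shut) to 1 (fully open). A call has exactly 10 rows; each row shifts and turns the pose as measured when the row begins, along the tool's axes as they then stand; what a row does not reach is not made up. A row lasts 1/12 s, in which the tool goes at most 41.7 mm and 7.16 degrees, less where a joint would pass 70% of its speed; a pose out of reach is approached as far as the arm can. A call with a gripper value outside its range is refused whole. The fingers move at their own pace and stop on an object; FORCE is the grip in N (left out, the last holds). Time passes only in rows, so rows that do not move let the fingers close, or fill a call up. It gives the time, the measured TCP pose, the force and the opening at its end, in the units of the state.
- r.sense(): the state, without advancing time (a new reading comes with each control period).
- cams.grab_frame(name): name is "scene" or "top" or "wrist"; returns the picture (480x640x3 uint8, blue, green, red); there is no depth.
- cams.camera_info(name): a dict with "intrinsics" (3x3 intrinsics, pixels), "k1" (the pictures are not rectified: a ray, as slopes to the right and down, at radius r is drawn at 1 + k1 r^2 times it, then the intrinsics apply), "view" (4x4, takes a point from world to camera coordinates); the wrist camera has in their place "hand_eye" (4x4, takes a point from camera to tool coordinates, whose origin is the TCP and whose axes are the tool frame's). Camera axes: x right, y up, looking along -z (the intrinsics and any distortion apply to the point x, -y, -z); pixel columns grow to the right and rows downward; lengths in mm; the calibration is good to about 2 mm. A picture is of the moment at which its call begins: read the wrist's pose just before it. camera_info takes no time and is no camera call.
- order.sign_off(): hands the job in, once; it reports no verdict.
The state is a dict: "clock": time; "qpos": joint angles; "qvel": joint speeds; "joint_efforts": joint torques, N m; "eef_pos": TCP position; "tcp_rot": TCP orientation; "contact_force": force on the tool from outside, world axes, zero at the start; "wrist_torque": the same for the moment, N m; "opening": opening from 0.0 (shut) to 1.0 (fully open).
Only numpy, scipy, OpenCV 4.12 (cv2) and the standard library are available. Lean on these libraries where they do the work, as an engineer would, in place of code of your own. Each camera call takes 0.05 s, during which the arm holds its last target.

### The job

Make a rest for the hot pot: tip the brick that stands on its long edge over with a push so that it lies flat on its broad side, then push it along the bench until its long side is flush against the long side of the brick that is already laid, with the ends of the two bricks lined up. Only push it, never pick it up, and leave the mug, bowl, lid and ladle where they are.

Things in the scene. Friction and masses are not known exactly. Their poses are not given: they have to be found in the camera images.
- brick: Loose cream firebrick, 0.5 to 0.8 kg. At the start it stands on a long narrow face, the nearer of the two bricks: 50 mm thick (own x, roughly away from the robot), 200 long (own y), 100 tall (own z). Origin: centre of the face it then stands on; axes turn with it. Pushed level near its top it tips without slipping and falls once leaned 27 degrees, clear of the laid brick; flat, it slides.
- brick_mid (a point): The centre of the loose brick (50 mm above the bench while it stands, 25 mm when it lies flat); same axes as brick.
- rest: The brick already laid, same look and size, fixed to the bench: 100 mm along its own x (away from the robot), 200 mm along its own y, 50 mm tall. Origin: centre of its underside. The loose brick must meet its long side facing the robot, 50 mm from the origin toward -x, so the loose brick's centre ends at x = -100 mm, y = 0 of this frame.
- mug: Bystander: green enamel mug, 84 mm wide, 85 mm tall, with a handle; left of the work. Origin at the centre of its underside.
- bowl: Bystander: clay grinding bowl, 130 mm wide, 50 mm tall; left of the work, farther out. Origin at the centre of its underside.
- lid: Bystander: silver aluminium pot lid lying flat, 200 mm wide, 47 mm tall with its knob; right of the work, farther out. Origin at the centre of its underside.
- ladle: Bystander: red plastic ladle, bowl 84 mm wide and 34 mm tall, handle reaching 250 mm from the bowl's centre toward its own -x; right of the work. Origin under the centre of its bowl.
Mind the look-alikes: they are no part of the job. What is shaped like the brick but blue or pink is not meant.

How it is judged:
By the outcome, as a careful person would: the job done as asked, in the order asked, and still so for the second after the job is handed in, with the robot touching nothing.
It also fails if it takes over 72 s, if anything falls off the work surface, if the arm or the gripper's body presses on something with over 40 N, if the wrist force passes 120 N, or if a joint passes its speed limit or range.

## Working session

There is one attempt and no reset: what is moved stays moved. The work goes in short steps, Python scripts to look and compute and a shell command to move; the robot and the scene stay as the last step left them, time stands still between calls to the robot, and variables do not carry over. Pictures are saved under pics/ and viewed, and the job is handed in when it is done.

```bash
mkdir -p pics
cat > h.py <<'E'
import numpy as np, cv2
from rig import r, cams, order
def grab(n,f):
    im=cams.grab_frame(n); cv2.imwrite('pics/'+f,im); return im
def ray(n,uv):
    c=cams.camera_info(n); K=np.array(c['intrinsics']); k=c['k1']
    d=np.array([(uv[0]-K[0,2])/K[0,0],(uv[1]-K[1,2])/K[1,1]]); u=d.copy()
    for _ in range(30): u=d/(1+k*(u@u))
    V=np.array(c['view']); R=V[:3,:3]; o=-R.T@V[:3,3]
    return o,R.T@np.array([u[0],-u[1],-1.])
def hit(n,uv,z):
    o,d=ray(n,uv); return o+d*(z-o[2])/d[2]
def proj(n,p):
    c=cams.camera_info(n); K=np.array(c['intrinsics']); V=np.array(c['view'])
    q=V[:3,:3]@np.array(p)+V[:3,3]; s=np.array([q[0],-q[1]])/-q[2]; s=s*(1+c['k1']*(s@s))
    return K[0,0]*s[0]+K[0,2],K[1,1]*s[1]+K[1,2]
E
python3 - <<'E'
from h import *
np.set_printoptions(precision=2,suppress=True)
grab('top','t0.png');grab('scene','s0.png')
s=r.sense();print(s,r.nose_length)
for n in('top','scene'):
    V=np.array(cams.camera_info(n)['view']);print(n,-V[:3,:3].T@V[:3,3],V[:3,:3])
E
```

```text
{'clock': 0.1, 'qpos': array([-1.2 ,  0.35,  1.63, -0.  ,  1.16, -0.  ]), 'qvel': array([ 0., -0., -0.,  0., -0.,  0.]), 'joint_efforts': array([  0.  , -60.64, -34.28,   0.  ,   0.  ,   0.  ]), 'eef_pos': array([ 228.06, -581.45,  241.62]), 'tcp_rot': array([-1.57,  0.  , -1.2 ]), 'contact_force': array([ 0.22,  0.13, -0.39]), 'wrist_torque': array([ 0.05, -0.02, -0.01]), 'opening': 1.001155407732541} 11.0
top [ 369.4   -26.11 1100.8 ] [[-0.   -1.   -0.03]
 [ 0.99 -0.01  0.15]
 [-0.15 -0.03  0.99]]
scene [1553.78  -42.68  795.75] [[ 0.05  1.   -0.02]
 [-0.58  0.04  0.81]
 [ 0.81 -0.03  0.58]]
```

View pics/t0.png

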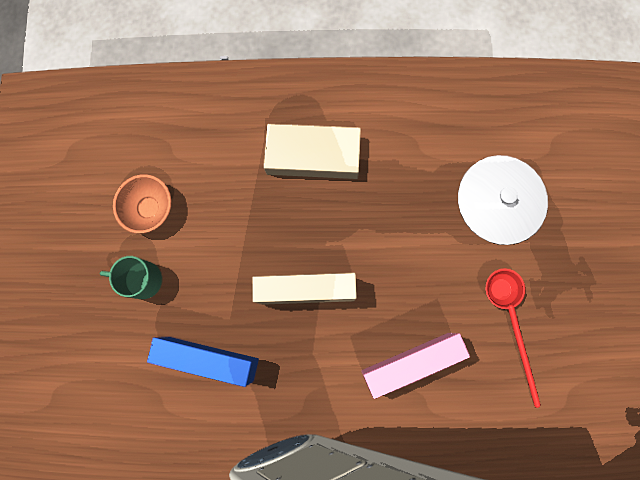

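View pics/s0.png

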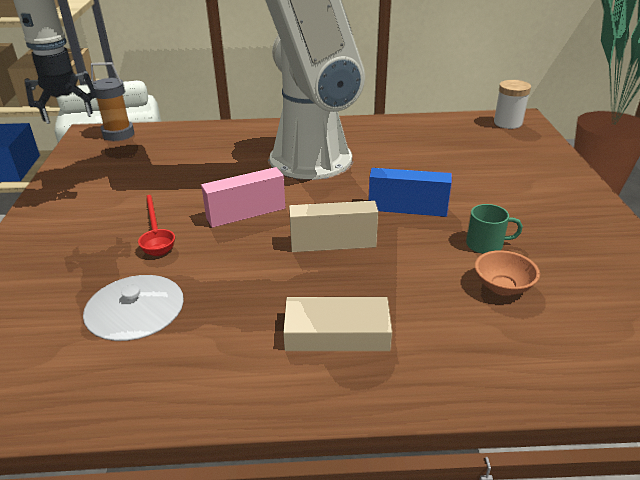

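The top view shows two cream bricks: the standing one at about (305,288), with a narrow top, and the laid one at about (312,150). The blue (203,362) and pink (417,366) ones are decoys. The cream brick nearer the robot is the one to push. I'll enlarge that crop and measure.

```bash
cat > m.py <<'E'
from h import *
np.set_printoptions(precision=1,suppress=True)
def mask(im):
    h=cv2.cvtColor(im,cv2.COLOR_BGR2HSV)
    return ((h[...,0]>15)&(h[...,0]<35)&(h[...,1]>20)&(h[...,1]<130)&(h[...,2]>100)).astype(np.uint8)*255
if __name__=='__main__':
    im=cv2.imread('pics/t0.png'); m=mask(im); m[:100]=0;m[420:]=0
    h=cv2.cvtColor(im,cv2.COLOR_BGR2HSV)
    for p in [(300,285),(290,295),(300,150),(350,150),(300,174),(310,299)]: print(p,h[p[1],p[0]])
    cv2.imwrite('pics/crop0.png',cv2.resize(im[110:315,235:385],None,fx=2.9,fy=2.9,interpolation=cv2.INTER_NEAREST))
    for c in cv2.findContours(m,cv2.RETR_EXTERNAL,cv2.CHAIN_APPROX_NONE)[0]:
        if cv2.contourArea(c)>300:
            print(cv2.contourArea(c),cv2.boundingRect(c),cv2.approxPolyDP(c,3,True)[:,0].tolist())
E
python3 m.py
```

```text
(300, 285) [ 23  30 253]
(290, 295) [ 24  30 253]
(300, 150) [ 22  42 251]
(350, 150) [ 26  25 254]
(300, 174) [19 71 86]
(310, 299) [ 30  31 255]
1912.5 (253, 274, 103, 28) [[355, 275], [355, 297], [345, 298], [352, 300], [332, 299], [335, 275], [255, 278], [254, 299], [259, 300], [253, 301], [353, 300]]
3991.5 (264, 124, 97, 49) [[269, 124], [264, 168], [358, 172], [359, 128]]
```

View pics/crop0.png

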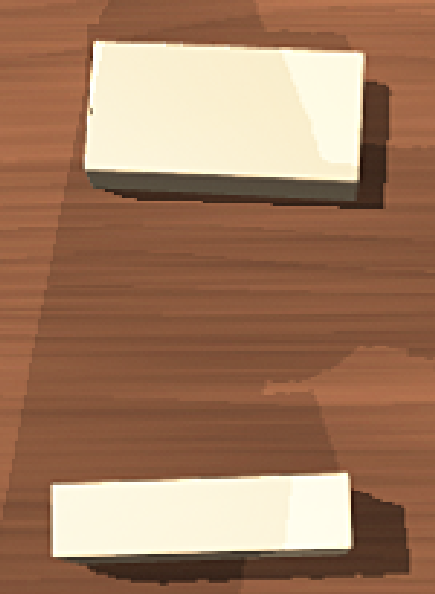

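```bash
cat > meas.py <<'E'
from h import *
np.set_printoptions(precision=1,suppress=True)
def top_rect(im,roi,z,vmin=170):
    x0,y0,x1,y1=roi
    h=cv2.cvtColor(im,cv2.COLOR_BGR2HSV)
    m=((h[...,2]>vmin)&(h[...,1]<85)&(h[...,0]>12)&(h[...,0]<40)).astype(np.uint8)*255
    k=np.zeros_like(m);k[y0:y1,x0:x1]=m[y0:y1,x0:x1]
    k=cv2.morphologyEx(k,cv2.MORPH_CLOSE,np.ones((3,3)));
    c=max(cv2.findContours(k,cv2.RETR_EXTERNAL,cv2.CHAIN_APPROX_NONE)[0],key=cv2.contourArea)
    full=np.zeros_like(m);cv2.drawContours(full,[c],-1,255,-1)
    w=np.array([hit('top',p,z)[:2] for p in c[:,0].astype(float)],np.float32)
    (cx,cy),(a,b),t=cv2.minAreaRect(w)
    if a>b: a,b,t=b,a,t-90   # a = short side along t
    t=(t+90)%180-90
    ys,xs=np.nonzero(full)
    pts=np.array([hit('top',p,z)[:2] for p in zip(xs[::3].astype(float),ys[::3].astype(float))])
    return np.array([cx,cy,a,b,t]),pts.mean(0)
if __name__=='__main__':
    im=cv2.imread('pics/t0.png')
    for roi,z in [((230,255,380,310),100),((240,110,380,185),50)]: print(top_rect(im,roi,z))
    q=lambda L,z:[hit('top',p,z) for p in L]
    A=np.array(q([(252.9,277.2),(355,273.4),(356.4,299.3),(252.9,301.7)],100));B=np.array(q([(267.4,124.1),(360.5,127.6),(358.8,173.1),(264.3,168.6)],50))
    for X in(A,B):print(X,X.mean(0),np.degrees(np.arctan2(*(X[0]-X[1])[:2])),np.degrees(np.arctan2(*(X[3]-X[2])[:2])))
E
python3 meas.py
```

```text
(array([441.5,  35.6,  49. , 199.2,   1.7]), array([441.3,  35. ]))
(array([740.3,  21.2,  99.9, 199. ,  -3.6]), array([738.9,  20.6]))
[[461.4 133.9 100. ]
 [467.5 -63.7 100. ]
 [417.7 -65.7 100. ]
 [414.1 133.3 100. ]] [440.2  34.4 100. ] -1.7533173827137454 -1.0443849490488755
[[793.9 116.5  50. ]
 [782.6 -82.2  50. ]
 [682.1 -76.6  50. ]
 [694.7 121.5  50. ]] [738.4  19.8  50. ] 3.2592636806775483 3.633189895597334
```

Standing brick is at about (441,35), yaw +1.7°. The rest is at about (739.5,20.5), yaw -3.5°. The target centre for the loose brick is therefore about (639.7,26.6), yaw -3.5°. I'll turn the jaws across the push direction and travel high, above everything.

```bash
python3 -m crank '[[0,6.5,0,0,0,0,1],[0,6.5,0,0,0,0,1],[0,6.5,0,0,0,0,1],[0,0,0,-4,0,1.05,1],[0,0,0,-4,0,1.05,1],[0,0,0,-4,0,1.05,1],[0,0,0,-4,0,1.05,1],[0,0,0,-4,0,1.05,1],[0,0,0,-4,0,1.05,1],[0,0,0,-4,0,1.05,1]]'
```

```text
clock: 0.93
eef_pos: [294.2, -299.9, 236.9]
tcp_rot: [-1.574, 0.004, -1.563]
contact_force: [1.1, 0.2, 0.5]
opening: 1.0
```

```bash
python3 -m crank '[[0,-1.3,0,-4,0,1,1],[0,0,0,-4,0,1,1],[0,0,0,-4,0,1,1],[0,0,0,-4,0,1,1],[0,0,0,-4,0,1,1],[0,0,0,-4,0,1,1],[0,0,0,-4,0,1,1],[0,0,0,-4,0,1,1],[0,0,0,-1.5,0,1,1],[0,0,0,0,0,0,1]]'
```

```text
clock: 1.77
eef_pos: [371.5, 48.8, 238.5]
tcp_rot: [-1.57, 0.006, -1.538]
contact_force: [-0.0, -0.3, 0.1]
opening: 0.999
```

Run:
```python
from h import *
print(r.sense()['qpos'], r.nose_length); w=grab('wrist','w1.png'); grab('scene','s1.png')
cv2.imwrite('pics/c1.png',np.hstack([cv2.resize(w,(400,300)),cv2.resize(cv2.imread('pics/s1.png'),(400,300))]))
for p in [(150,362),(257,372),(250,385),(365,378),(375,398),(462,334)]: print(p,hit('top',p,100))
```

```text
[ 0.12121452 -0.05214236  2.12993723  0.00692742  1.06201797  1.65601125] 11.0
(150, 362) [297.15317504 333.77061784 100.        ]
(257, 372) [280.61529632 124.1605493  100.        ]
(250, 385) [256.10869118 137.3903195  100.        ]
(365, 378) [269.31731794 -80.1619464  100.        ]
(375, 398) [231.96255339 -98.51630194 100.        ]
(462, 334) [ 349.59155999 -266.16391479  100.        ]
```

View pics/c1.png

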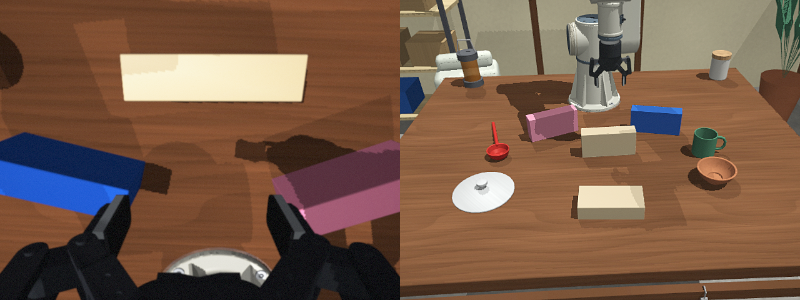

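The wrist view shows the cream brick ahead, with the blue and pink ones behind and clear to either side. Now I'll centre on the brick and descend behind it.

```bash
python3 -m crank '[[0,0,0,1.35,0,0,1],[0,0,0,0,3,0,1],[0,0,0,0,3,0,1],[0,0,0,0,3,0,1],[0,0,0,0,3,0,1],[0,0,0,0,3,0,1],[0,0,0,0,0,0.5,1],[0,0,0,0,0,0,1],[0,0,0,0,0,0,1],[0,0,0,0,0,0,1]]'
```

```text
clock: 2.7
eef_pos: [374.2, 22.3, 86.3]
tcp_rot: [-1.57, 0.003, -1.551]
contact_force: [0.5, 0.6, -0.3]
opening: 1.003
```

```bash
python3 -m crank '[[0,-0.7,0,-0.7,0,0,1],[0,0,0,-0.5,0,0,1],[0,0,0,0,0,0,1],[0,0,0,0,0,0.7,1],[0,0,0,0,0,0.7,1],[0,0,0,0,0,0.5,1],[0,0,0,0,0,0.4,1],[0,0,0,0,0,0.4,1],[0,0,0,0,0,0,1],[0,0,0,0,0,0,1]]'
```

```text
clock: 3.53
eef_pos: [407.3, 37.1, 91.9]
tcp_rot: [-1.56, 0.003, -1.537]
contact_force: [-3.2, 1.3, 1.7]
opening: 1.001
```

Light contact (-3 N) at TCP x=407. Next I'll tip it with a slow push.

```bash
python3 -m crank '[[0,0,0,0,0.2,0.4,1],[0,0,0,0,0.2,0.4,1],[0,0,0,0,0.1,0.4,1],[0,0,0,0,0.1,0.4,1],[0,0,0,0,0,0.4,1],[0,0,0,0,0,0,1],[0,0,0,0,0,0,1],[0,0,0,0,0,0,1],[0,0,0,0,0,0,1],[0,0,0,0,0,0,1]]'
python3 - <<'E'
from h import *
a=grab('top','t2.png');b=grab('scene','s2.png')
cv2.imwrite('pics/c2.png',np.hstack([a[100:400,150:550],b[130:430,150:550]]))
E
```

```text
clock: 4.37
eef_pos: [428.3, 37.4, 84.8]
tcp_rot: [-1.563, 0.003, -1.537]
contact_force: [-1.4, 0.5, 1.2]
opening: 1.005
```

View pics/c2.png

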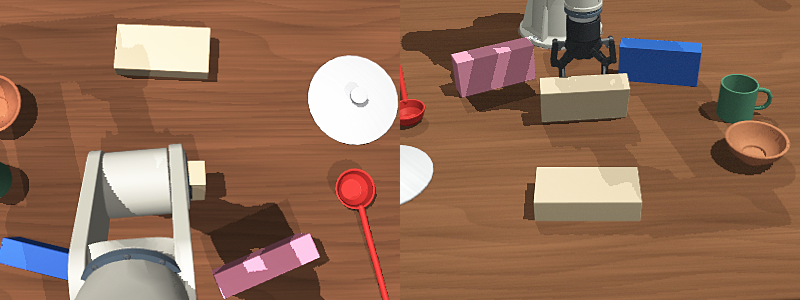

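The scene view shows the brick leaning forward, with its near foot still on the bench. I'll keep pushing slowly.

```bash
python3 -m crank '[[0,0,0,0,0,0.4,1],[0,0,0,0,0,0.4,1],[0,0,0,0,0,0.4,1],[0,0,0,0,0,0.3,1],[0,0,0,0,0,0,1],[0,0,0,0,0,0,1],[0,0,0,0,0,0,1],[0,0,0,0,0,0,1],[0,0,0,0,0,0,1],[0,0,0,0,0,0,1]]'
python3 - <<'E'
from h import *
b=grab('scene','s3.png');cv2.imwrite('pics/c3.png',b[130:430,150:550])
E
```

```text
clock: 5.3
eef_pos: [446.4, 38.1, 85.2]
tcp_rot: [-1.56, 0.003, -1.537]
contact_force: [0.3, 0.3, 1.1]
opening: 0.999
```

View pics/c3.png

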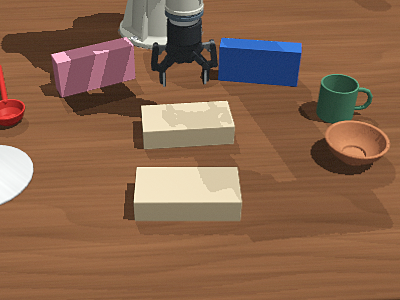

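The brick now lies flat, short of the rest. I'll back off, lower behind it, and measure.

```bash
python3 -m crank '[[0,0,0,0,0,-2,1],[0,0,0,0,0,-2,1],[0,0,0,0,0,-2,1],[0,0,0,0,0,0,1],[0,0,0,0,1.5,0,1],[0,0,0,0,1.5,0,1],[0,0,0,0,1.2,0,1],[0,0,0,0,1,0,1],[0,0,0,0,0,0,1],[0,0,0,0,0,0,1]]'
python3 - <<'E'
from h import *
from meas import top_rect
a=grab('top','t4.png');b=grab('scene','s4.png')
cv2.imwrite('pics/c4.png',cv2.resize(np.hstack([a[100:300,200:400],b[200:400,250:450]]),None,fx=2,fy=2,interpolation=cv2.INTER_NEAREST))
for roi in [(240,195,380,265),(240,110,380,185)]: print(top_rect(a,roi,50))
E
```

```text
clock: 6.18
eef_pos: [388.0, 36.4, 31.8]
tcp_rot: [-1.554, 0.003, -1.537]
contact_force: [1.2, -0.0, -0.2]
opening: 0.994
(array([530.5,  38.5,  76.4, 201.4,  -0.4]), array([528.9,  36.3]))Traceback (most recent call last):
  File "<stdin>", line 5, in <module>
  File "meas.py", line 16, in top_rect
    pts=np.array([hit('top',p,z)[:2] for p in zip(xs[::3].astype(float),ys[::3].astype(float))])
                  ~~~^^^^^^^^^^^
  File "h.py", line 12, in hit
    o,d=ray(n,uv); return o+d*(z-o[2])/d[2]
        ~~~^^^^^^
  File "h.py", line 6, in ray
    c=cams.camera_info(n); K=np.array(c['intrinsics']); k=c['k1']
ValueError: time passes only in moves, steps and waits
```

View pics/c4.png

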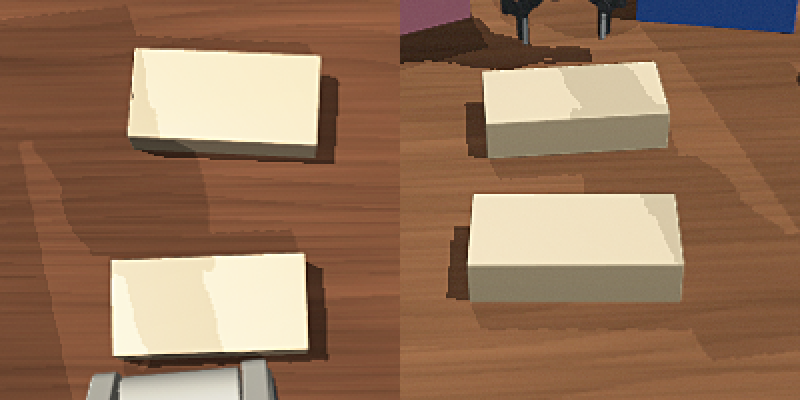

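The flat brick is fully visible at about (305,253). I'll cache the calibration and measure it.

```bash
cat >> h.py <<'E'
_ci={}
class _C:
    def grab_frame(s,n): return _raw.grab_frame(n)
    def camera_info(s,n):
        if n not in _ci: _ci[n]=_raw.camera_info(n)
        return _ci[n]
_raw=cams; cams=_C()
E
cat > go.py <<'E'
import sys
from h import *
from meas import top_rect
np.set_printoptions(precision=1,suppress=True)
a=cv2.imread('pics/'+sys.argv[1]); y0,y1=int(sys.argv[2]),int(sys.argv[3])
A,_=top_rect(a,(235,y0,390,y1),50); B,_=top_rect(cv2.imread('pics/t0.png'),(240,110,380,185),50); 
B2,_=top_rect(a,(240,110,380,min(185,y0)),50)
print('loose',A);print('rest',B,B2)
t=np.radians(B[4]); R=np.array([[np.cos(t),-np.sin(t)],[np.sin(t),np.cos(t)]])
print('in rest frame',R.T@(A[:2]-B[:2]),A[4]-B[4])
E
python3 go.py t4.png 195 278
```

```text
loose [517.5  38.1  98.9 200.2   1.6]
rest [740.3  21.2  99.9 199.   -3.6] [740.1  21.2  99.9 199.1  -3.6]
in rest frame [-223.4    3. ] 5.208726644515991
```

```bash
python3 -m crank '[[-0.9,2.8,0,-0.3,0.5,0,1],[0,2.7,0,-0.2,0.5,0,1],[0,0,0,0,0.4,0,1],[0,0,0,0,0,1.5,1],[0,0,0,0,0,1.5,1],[0,0,0,0,0,1.2,1],[0,0,0,0,0,0.8,1],[0,0,0,0,0,0.4,1],[0,0,0,0,0,0,1],[0,0,0,0,0,0,1]]'
```

```text
clock: 7.12
eef_pos: [446.7, 38.0, 22.2]
tcp_rot: [-1.563, 0.005, -1.628]
contact_force: [-0.4, 0.7, -0.6]
opening: 1.001
```

```bash
python3 -m crank '[[0,0,0,0,0.4,0.6,1],[0,0,0,0,0.3,0.6,1],[0,0,0,0,0.1,0.6,1],[0,0,0,0,0,0.7,1],[0,0,0,0.05,0,0.8,1],[0,0,0,0.05,0,0.8,1],[0,0,0,0.05,0,0.8,1],[0,0,0,0.05,0,0.8,1],[0,0,0,0.05,0,0.6,1],[0,0,0,0,0,0,1]]'
python3 - <<'E'
from h import *
a=grab('top','t5.png');b=grab('scene','s5.png')
cv2.imwrite('pics/c5.png',cv2.resize(np.hstack([a[100:300,200:400],b[200:400,250:450]]),None,fx=2,fy=2,interpolation=cv2.INTER_NEAREST))
E
```

```text
clock: 7.95
eef_pos: [477.7, 33.7, 9.2]
tcp_rot: [-1.629, 0.001, -1.623]
contact_force: [1.5, -0.7, 0.3]
opening: 1.001
```

View pics/c5.png

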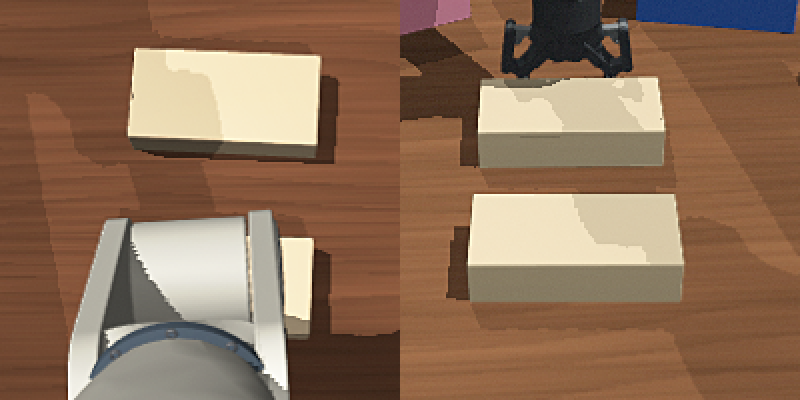

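The brick is rotating and sliding, but the tool drooped and tilted slightly (z 9, 3.3°). I'll correct that before pushing further.

```bash
python3 -m crank '[[1.5,0,0,0,-0.4,-0.2,1],[1.2,0,0,0,-0.4,0,1],[0.5,0,0,0,-0.2,0,1],[0,0,0,0,0,0.7,1],[0,0,0,0,0,0.7,1],[0,0,0,0,0,0.7,1],[0,0,0,0,0,0.7,1],[0,0,0,0,0,0.7,1],[0,0,0,0,0,0,1],[0,0,0,0,0,0,1]]'
```

```text
clock: 8.88
eef_pos: [503.6, 31.1, 15.9]
tcp_rot: [-1.596, -0.001, -1.622]
contact_force: [-5.1, 0.3, 4.5]
opening: 0.997
```

```bash
python3 -m crank '[[0.8,0.4,0,0,0,0.7,1],[0.4,0.2,0,0,0,0.7,1],[0.2,0,0,0.05,0,0.7,1],[0.2,0,0,0.05,0,0.7,1],[0.2,0,0,0.05,0,0.7,1],[0,0,0,0.05,0,0.7,1],[0,0,0,0,0,0.7,1],[0,0,0,0,0,0,1],[0,0,0,0,0,0,1],[0,0,0,0,0,0,1]]'
```

```text
clock: 9.72
eef_pos: [537.9, 26.1, 11.8]
tcp_rot: [-1.6, -0.004, -1.633]
contact_force: [-4.3, 0.4, 3.6]
opening: 1.001
```

```bash
python3 -m crank '[[0,0,0,0,-0.3,-1,1],[1,0,0,0,0,-2,1],[0,0,0,0,0,-2,1],[0,0,0,0,0,-2,1],[0,0,0,0,0,-1,1],[0,0,0,0,0,0,1],[0,0,0,0,0,0,1],[0,0,0,0,0,0,1],[0,0,0,0,0,0,1],[0,0,0,0,0,0,1]]'
python3 - <<'E'
from h import *
a=grab('top','t6.png');b=grab('scene','s6.png')
cv2.imwrite('pics/c6.png',cv2.resize(np.hstack([a[100:300,200:400],b[200:400,250:450]]),None,fx=2,fy=2,interpolation=cv2.INTER_NEAREST))
E
python3 go.py t6.png 178 242
```

```text
clock: 10.55
eef_pos: [460.6, 31.3, 18.3]
tcp_rot: [-1.568, -0.003, -1.633]
contact_force: [-0.0, -0.3, 0.4]
opening: 1.002
loose [595.2  37.3 112.3 225.9  -0.9]
rest [740.3  21.2  99.9 199.   -3.6] [740.1  21.2  99.8 199.3  -3.8]
in rest frame [-145.8    7.1] 2.704437255859375
```

View pics/c6.png

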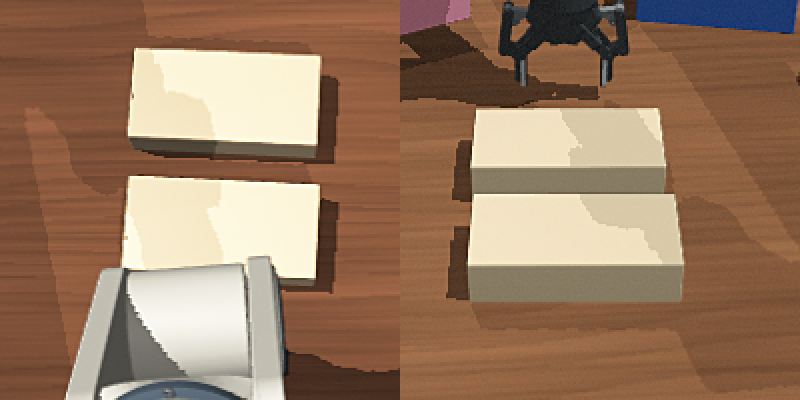

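Arm contaminates that mask at the near side; the far edge and both ends are clear, so I'll fit lines to those for both bricks.

```bash
cat > edge.py <<'E'
import sys
from h import *
np.set_printoptions(precision=2,suppress=True)
def info(a,y0,y1,xs,endrows,x0=235,x1=390):
    h=cv2.cvtColor(a,cv2.COLOR_BGR2HSV)
    m=((h[...,2]>170)&(h[...,1]<85)&(h[...,0]>12)&(h[...,0]<40))
    W=lambda P:np.array([hit('top',p,50)[:2] for p in P])
    far=W([(x+0.,y0+np.argmax(m[y0:y1,x])-.5) for x in range(*xs)])
    L=W([(x0+np.argmax(m[y,x0:x1])-.5,y+0.) for y in range(*endrows)])
    R=W([(x1-1-np.argmax(m[y,x0:x1][::-1])+.5,y+0.) for y in range(*endrows)])
    def line(P):
        vx,vy,px,py=cv2.fitLine(P.astype(np.float32),cv2.DIST_HUBER,0,.01,.01).ravel(); d=np.array([vx,vy]); return np.array([px,py]),d
    return line(far),line(L),line(R)
def fr(e):
    (p,d),(pl,dl),(pr,dr)=e
    d=d*np.sign(d[1]); n=np.array([d[1],-d[0]])  # n = own x
    # ends measured at mid depth of brick (50 back from far edge)
    q=[]
    for P,D in((pl,dl),(pr,dr)):
        s=((p-50*n-P)@n)/(D@n); q.append(P+s*D)
    L=(q[0]-q[1])@d; c=(q[0]+q[1])/2
    return c,np.degrees(np.arctan2(n[1],n[0])),L
if __name__=='__main__':
    a=cv2.imread('pics/'+sys.argv[1]); v=list(map(int,sys.argv[2:5]))
    rest=fr(info(cv2.imread('pics/t0.png'),112,150,(275,352),(132,164)))
    lo=fr(info(a,v[0],v[0]+40,(275,352),(v[1],v[2])))
    print('rest',rest);print('loose',lo)
    t=np.radians(rest[1]);n=np.array([np.cos(t),np.sin(t)]);d=np.array([-n[1],n[0]])
    e=lo[0]-rest[0];print('rel',e@n,e@d,lo[1]-rest[1])
E
python3 edge.py t6.png 179 196 228
```

```text
rest (array([738.58,  20.8 ], dtype=float32), np.float32(-3.2917793), np.float32(197.88104))
loose (array([597.52,  25.63], dtype=float32), np.float32(-3.6408496), np.float32(200.0188))
rel -141.10446 -3.2790947 -0.3490703
```

Run:
```python
from edge import *
for f in ('t0.png','t4.png','t6.png'):
    a=cv2.imread('pics/'+f); print(f,*fr(info(a,112,150,(275,352),(132,164))), *fr(info(a,112,150,(275,352),(128,168))))
a=cv2.imread('pics/t6.png')
# scene: top-face corners of both, from crop c6 (right half: /2 + offset 250,200)
P={'loose':[(474,108),(659,108),(664,167),(471,168)],'rest':[(476,194),(675,194),(683,265),(468,265)]}
for k,c in P.items():
    W=np.array([hit('scene',((x-400)/2+250,y/2+200),50)[:2] for x,y in c]);print(k,W,W.mean(0))
```

```text
t0.png [738.58  20.8 ] -3.2917793 197.88104 [738.58  20.79] -3.2917793 197.7892
t4.png [738.4   21.36] -3.6047795 198.94095 [738.4   21.35] -3.6047795 199.01958
t6.png [738.48  21.31] -3.484473 199.0396 [738.49  21.33] -3.484473 198.98187
loose [[546.71 -69.82]
 [560.08 130.93]
 [660.03 122.28]
 [649.02 -73.45]] [603.96  27.48]
rest [[689.63 -68.64]
 [702.04 127.21]
 [800.39 119.85]
 [788.38 -76.66]] [745.11  25.44]
```

The loose brick sits at about -141 mm, y ≈ -4.5 mm and parallel in the rest frame. I'll re-engage and push the remaining distance with a slight drift toward +y.

```bash
python3 -m crank '[[0,0,0,-0.3,0,1.5,1],[0,0,0,0,0,1.5,1],[0,0,0,0,0,1.5,1],[0,0,0,0,0,1.2,1],[0,0,0,0,0,0.6,1],[0,0,0,0,0,0.5,1],[0,0,0,0,0,0.4,1],[0,0,0,0,0,0.3,1],[0,0,0,0,0,0,1],[0,0,0,0,0,0,1]]'
```

```text
clock: 11.48
eef_pos: [538.4, 29.3, 17.0]
tcp_rot: [-1.572, -0.003, -1.634]
contact_force: [-0.7, -0.0, -0.6]
opening: 0.995
```

```bash
python3 -m crank '[[0,0,0,0,0,0.5,1],[0.2,0,0,-0.12,0,0.7,1],[0.2,0,0,-0.12,0,0.7,1],[0.2,0,0,-0.12,0,0.7,1],[0.2,0,0,-0.12,0,0.7,1],[0.2,0,0,-0.12,0,0.6,1],[0,0,0,0,0,0,1],[0,0,0,0,0,0,1],[0,0,0,0,0,0,1],[0,0,0,0,0,0,1]]'
```

```text
clock: 12.32
eef_pos: [557.2, 31.6, 14.1]
tcp_rot: [-1.593, -0.008, -1.634]
contact_force: [-0.4, 0.6, -0.2]
opening: 0.998
```

```bash
python3 -m crank '[[0,0,0,0,-0.2,-2,1],[1,0,0,0,0,-2,1],[0.3,0,0,0,0,-2,1],[0,0,0,0,0,-2,1],[0,0,0,0,0,-2,1],[0,0,0,0,0,0,1],[0,0,0,0,0,0,1],[0,0,0,0,0,0,1],[0,0,0,0,0,0,1],[0,0,0,0,0,0,1]]'
python3 - <<'E'
from h import *
a=grab('top','t7.png');b=grab('scene','s7.png')
cv2.imwrite('pics/c7.png',cv2.resize(np.hstack([a[100:300,200:400],b[200:400,250:450]]),None,fx=2,fy=2,interpolation=cv2.INTER_NEAREST))
E
```

```text
clock: 13.15
eef_pos: [458.3, 38.3, 17.9]
tcp_rot: [-1.56, -0.006, -1.634]
contact_force: [0.3, -0.3, 0.6]
opening: 0.999
```

View pics/c7.png

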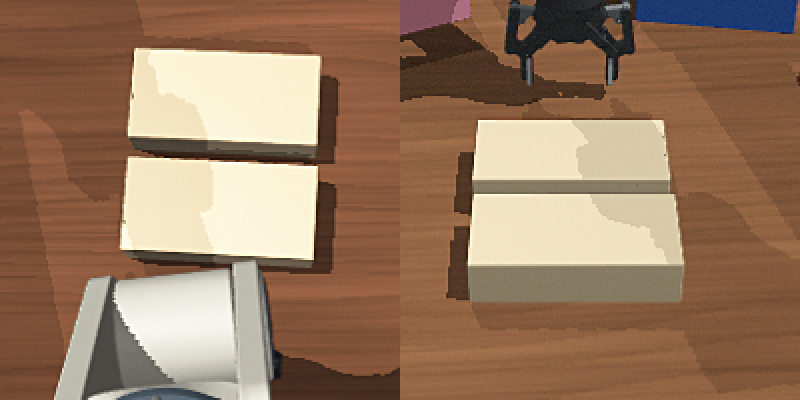

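Brick nearly there, fully visible, with a gap of about 20 mm.

```bash
python3 edge.py t7.png 176 186 221; python3 edge.py t7.png 176 188 215
python3 - <<'E'
from edge import *
a=cv2.imread('pics/t7.png');print(fr(info(a,112,150,(275,352),(132,164))))
E
python3 go.py t7.png 176 230
```

```text
rest (array([738.58,  20.8 ], dtype=float32), np.float32(-3.2917793), np.float32(197.88104))
loose (array([617.77,  27.11], dtype=float32), np.float32(-4.023033), np.float32(199.59328))
rel -120.97345 -0.63700104 -0.73125386
rest (array([738.58,  20.8 ], dtype=float32), np.float32(-3.2917793), np.float32(197.88104))
loose (array([617.74,  26.76], dtype=float32), np.float32(-4.023033), np.float32(199.66663))
rel -120.97794 -0.98821115 -0.73125386
(array([738.4 ,  21.36], dtype=float32), np.float32(-3.6047795), np.float32(198.94095))
loose [618.6  27.3  98.6 200.2  -3.9]
rest [740.3  21.2  99.9 199.   -3.6] [740.   21.2  99.9 199.1  -3.6]
in rest frame [-121.8   -1.5] -0.29363250732421875
```

```bash
python3 -m crank '[[-0.5,-0.3,0,0,0.2,2,1],[0,0,0,0,0,2,1],[0,0,0,0,0,2,1],[0,0,0,0,0,1.5,1],[0,0,0,0,0,0.8,1],[0,0,0,0,0,0.5,1],[0,0,0,0,0,0.4,1],[0,0,0,0,0,0.3,1],[0,0,0,0,0,0,1],[0,0,0,0,0,0,1]]'
```

```text
clock: 14.08
eef_pos: [556.3, 32.0, 14.7]
tcp_rot: [-1.572, -0.007, -1.629]
contact_force: [-0.0, 0.3, 0.8]
opening: 1.001
```

```bash
python3 -m crank '[[0,0,0,0,0,0.5,1],[0.2,0,0,-0.08,0,0.6,1],[0.2,0,0,-0.08,0,0.6,1],[0.2,0,0,-0.08,0,0.5,1],[0.2,0,0,-0.06,0,0.4,1],[0,0,0,0,0,0.3,1],[0,0,0,0,0,0.3,1],[0,0,0,0,0,0,1],[0,0,0,0,0,0,1],[0,0,0,0,0,0,1]]'
```

```text
clock: 14.92
eef_pos: [568.7, 32.6, 12.4]
tcp_rot: [-1.597, -0.011, -1.629]
contact_force: [-0.1, 0.2, -0.1]
opening: 1.0
```

```bash
python3 -m crank '[[0.8,0,0,0,-0.2,0.3,1],[0.4,0,0,0,0,0.4,1],[0.2,0,0,0,0,0.4,1],[0.2,0,0,0,0,0.4,1],[0,0,0,0,0,0.3,1],[0,0,0,0,0,0.3,1],[0,0,0,0,0,0.3,1],[0,0,0,0,0,0.3,1],[0,0,0,0,0,0.3,1],[0,0,0,0,0,0.3,1]]'
```

```text
clock: 15.75
eef_pos: [578.8, 31.4, 11.7]
tcp_rot: [-1.617, -0.015, -1.63]
contact_force: [-16.0, 2.7, 12.4]
opening: 1.001
```

The force rose to about 16 N against 4–5 N while sliding, so it is against the rest. One more gentle press to square it.

```bash
python3 -m crank '[[0.5,0,0,0,-0.1,0.4,1],[0.5,0,0,0,0,0.4,1],[0.2,0,0,0,0,0.4,1],[0,0,0,0,0,0.4,1],[0,0,0,0,0,0.4,1],[0,0,0,0,0,0.4,1],[0,0,0,0,0,0.4,1],[0,0,0,0,0,0.4,1],[0,0,0,0,0,0.4,1],[0,0,0,0,0,0.4,1]]'
```

```text
clock: 16.58
eef_pos: [576.7, 31.5, 11.2]
tcp_rot: [-1.684, -0.018, -1.633]
contact_force: [-21.7, 2.4, 20.5]
opening: 0.996
```

```bash
python3 -m crank '[[0,0,0,0,0,-1,1],[2,0,0,0,-0.3,-2,1],[2,0,0,0,-0.3,-2,1],[2,0,0,0,0,-2,1],[0,0,0,0,0,-2,1],[0,0,0,0,0,-1,1],[0,0,0,0,0,0,1],[0,0,0,0,0,0,1],[0,0,0,0,0,0,1],[0,0,0,0,0,0,1]]'
python3 - <<'E'
from h import *
a=grab('top','t8.png');b=grab('scene','s8.png')
cv2.imwrite('pics/c8.png',cv2.resize(np.hstack([a[100:300,200:400],b[200:400,250:450]]),None,fx=2,fy=2,interpolation=cv2.INTER_NEAREST))
E
```

```text
clock: 17.42
eef_pos: [488.1, 38.5, 26.4]
tcp_rot: [-1.554, -0.015, -1.633]
contact_force: [-0.2, 0.7, -0.9]
opening: 1.0
```

View pics/c8.png

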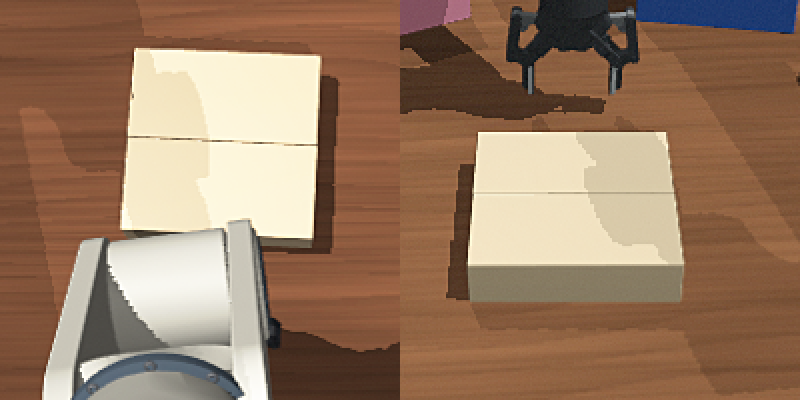

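Flush seam with only a thin even line, ends appear continuous. I'll retreat farther and up, then measure the end alignment.

```bash
python3 -m crank '[[0,0,0,0,-1,-2,1],[0,0,0,0,-2,-2,1],[0,0,0,0,-3,-2,1],[0,0,0,0,-4,-1,1],[0,0,0,0,-3,0,1],[0,0,0,0,-3,0,1],[0,0,0,0,0,0,1],[0,0,0,0,0,0,1],[0,0,0,0,0,0,1],[0,0,0,0,0,0,1]]'
python3 - <<'E'
from edge import *
a=grab('top','t9.png');b=grab('scene','s9.png')
cv2.imwrite('pics/c9.png',cv2.resize(np.hstack([a[100:250,240:390],b[240:390,270:420]]),None,fx=2.6,fy=2.6,interpolation=cv2.INTER_NEAREST))
h=cv2.cvtColor(a,cv2.COLOR_BGR2HSV); m=((h[...,2]>170)&(h[...,1]<85)&(h[...,0]>12)&(h[...,0]<40))
W=lambda P:np.array([hit('top',p,50)[:2] for p in P])
t=np.radians(-3.5);n=np.array([np.cos(t),np.sin(t)]);d=np.array([-n[1],n[0]]);c=np.array([738.5,21.3])
for nm,rows in(('rest',(130,166)),('loose',(176,210))):
    L=W([(235+np.argmax(m[y,235:390])-.5,y) for y in range(*rows)])-c; R=W([(389-np.argmax(m[y,235:390][::-1])+.5,y) for y in range(*rows)])-c
    print(nm,'L',np.median(L@d),'R',np.median(R@d),'mid',np.median(L@d)/2+np.median(R@d)/2, 'slopes',[np.degrees(np.arctan(np.polyfit(P@n,P@d,1)[0])) for P in(L,R)])
E
python3 -c "
from h import *
from meas import top_rect
a=cv2.imread('pics/t9.png');print(top_rect(a,(235,110,390,235),50))"
```

```text
clock: 18.35
eef_pos: [417.0, 45.5, 190.1]
tcp_rot: [-1.553, -0.015, -1.635]
contact_force: [-0.1, -0.3, -0.8]
opening: 1.001
rest L 99.55859507247294 R -99.38655051600423 mid 0.08602227823435271 slopes [np.float64(-0.20090040853576177), np.float64(0.20119568058770954)]
loose L 99.21206269283326 R -99.67529962451539 mid -0.23161846584106627 slopes [np.float64(-0.027568365894206973), np.float64(-0.4960822162654082)]
(array([690.2,  24.1, 199.7, 199.8,  -3.7]), array([687.8,  24. ]))
```

View pics/c9.png

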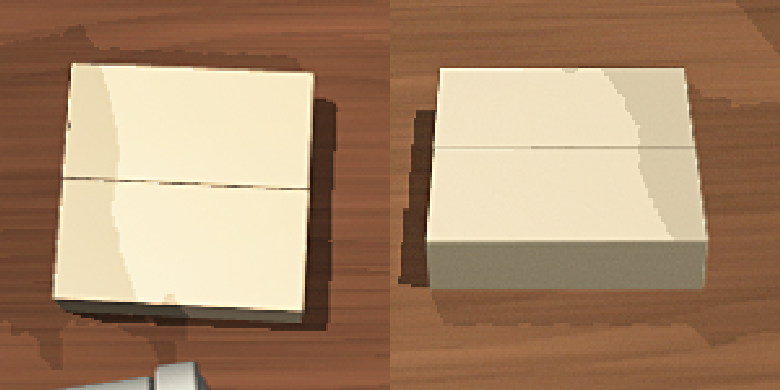

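View pics/s9.png

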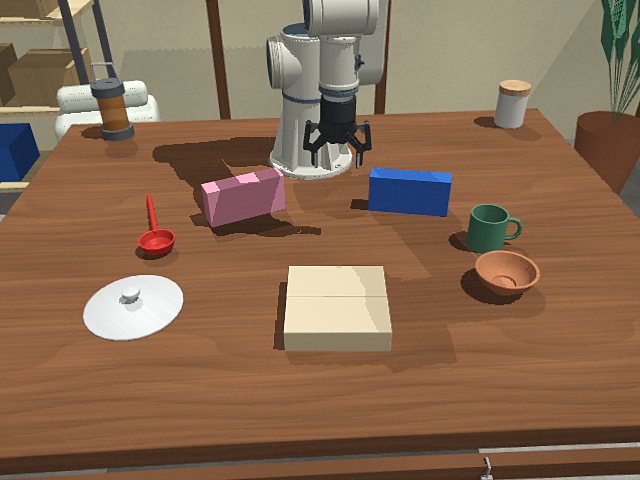

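The two bricks form a 199.7 x 199.8 mm square, and the ends agree to about 0.3 mm. The bystanders and decoys are where they were, and the gripper is clear. Handing in.

```bash
python3 -c "
from rig import order
print(order.sign_off())"
```

```text
the job is handed in; nothing more can be done
None
```

The job is done and handed in: the loose cream brick now lies flat, with its long side flush against the laid brick and the ends lined up. I only pushed it. I tipped it with the open fingers near its top, then slid it along the bench in stages, correcting its angle and sideways position from the camera pictures.

- **Fit:** in the last top view the two bricks together measure 199.7 × 199.8 mm at -3.7°, against about -3.5° measured for the laid brick. Their ends agree to about 0.3 mm, and the seam is thin and even.
- **Everything else:** the mug, bowl, lid, ladle and the blue and pink bricks look unmoved in the final scene picture; I checked these by eye only. The gripper is clear of everything.
- **Force and time:** the highest wrist reading at the end of any move was about 30 N, during the final press. The clock read about 18.5 s at hand-in.
- **Checks that disagreed:**
  - Midway, one measurement was thrown off by the arm covering part of the brick, so I redid it from the brick's visible edges.
  - The single-picture angle estimates scattered by about 0.3°.
  - The tool tilted about 6° during the final press, and was straightened while backing off.

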